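Raise the press guard and slide the bulb home

TASK

The swing-up guard of the green bench press is down. With the fingertips, push its yellow-and-black bar up past the balance point so that the guard stays fully raised by itself; then push the orange plate so that the shuttle slides fully home and carries its bulb under the ram, and move clear. Only push: take neither bar nor plate between the fingers, do not touch, lift or tip the bulb in the nest, do not push the shuttle in before the guard is up, and leave everything else where it stands.

Things in the scene. Friction and masses are not known exactly. Their poses are not given: they have to be found in the camera images.
- press: Green and dark-steel bench press, fixed. Origin: bench level (z = 0), below the middle of the guard's hinge line; +x is the way the shuttle is pushed (away from the robot, yaw up to 0.25 rad), y along the hinge line, z up. Base plate 20 mm high, x -180 to +180 mm, y +-135 mm. Guard posts at x = 0, y = +-92 mm, 145 mm high. Shuttle rails at y = +-48 mm, 36 mm high
- guard (a joint): Swing of the guard, rad. 0: down on its stop, side arms towards the robot and 25 degrees above level. Grows as the bar is pushed up; 1.169: fully raised, 2 degrees past upright, at its upper stop. Balances near 0.9: let go below that it falls shut; beyond, it falls open to the upper stop and stays. Takes about 1 to 2 N at the bar
- guard_bar (a point): Middle of the guard's round yellow-and-black bar, 18 mm thick, 244 mm long along the press's y, 180 mm from the hinge line; 206 mm above the bench when down, 310 raised. x axis from bar to hinge, y along the bar. Side arms 8 mm thick at y = +-107 mm; a clear 3 mm panel between them 40 to 110 mm from the hinge, open nearer the bar. Only the push plate (top 90 mm above the bench) is under the bar
- guard_hinge (a point): Middle of the guard's hinge line, 130 mm above the bench, above the press's origin. Steel-grey counterweights, 44 mm across and 20 mm thick, sit behind it at y = +-107 mm, 56 mm from the hinge line
- shuttle (a joint): Slide of the aluminium shuttle, m. 0: out, towards the robot (start); grows as it is pushed along the press's +x; 0.080: fully home against its stop, nest under the ram. Slides with about 1.5 N of friction and stays where it is left
- push_plate (a point): Centre of the upright orange push plate at the shuttle's robot-side end, 12 mm thick along the press's x, 70 mm wide along y, 55 mm high (35 to 90 mm above the bench; centre at 62 mm). With the shuttle out it stands at press x = -155 mm, almost straight below the lowered bar; home at -75 mm
- nest (a point): Centre of the floor of the white ring nest on the shuttle (50 mm across outside, 38 mm inside, 16 mm high), 35 mm above the bench, 130 mm behind the push plate
- bulb_mid (a point): The loose bulb body that stands upright in the nest: black and silver finned foot 34 mm across and 30 mm high, then a thin flat stem; 80 mm tall. This point is half-way up, on its axis, 40 mm above its underside (75 mm above the bench); z along the axis
- spare_a_mid (a point): Another such bulb standing on the bench to the right of the press (leave alone); the point is half-way up
- spare_b_mid (a point): A third such bulb standing on the bench to the right of the press (leave alone); the point is half-way up
- red_bin: Red open bin of screws, 160 x 110 x 60 mm, to the right; origin under its centre (leave alone)
- driver: Black electric screwdriver lying on the cardboard, 220 mm long and 38 mm thick, to the left; origin under its middle (leave alone)
- punch: Steel pin punch, 85 mm long and 10 mm thick, lying at the front right; origin under its middle (leave alone)
- spool: White spool, 64 mm across and 42 mm high, at the back left; origin under its centre (leave alone)
- ram_foot (a point): Centre of the underside of the press's ram, 155 mm above the bench, at press x = +55 mm, y = 0. Green head over it: press x +40 to +135 mm, y -35 to +185 mm, 240 to 330 mm above the bench; steel column 48 mm thick at press x +115, y +165 mm, 380 mm high
Mind the look-alikes: they are no part of the job. What is shaped like the part that bears bulb_mid but blue, purple or red is not meant.

How it is judged:
By the outcome, as a careful person would: the job done as asked, in the order asked, and still so for the second after the job is handed in, with the robot touching nothing.
It also fails if it takes over 51 s, if anything falls off the work surface, if the arm or the gripper's body presses on something with over 40 N, if the wrist force passes 120 N, or if a joint passes its speed limit or range.

ROBOT

A 7-joint arm with a two-finger parallel gripper is mounted at the origin on the work surface. World frame = base frame: x ahead of the robot, y to its left, z up, the work surface at z = 0. Lengths are in m, angles in rad, forces in N, time in s.
With the tool pointing down it reaches from about 0.4 to 0.85 m from the base axis. Payload 4.4 kg.
Tool frame: the origin (TCP) lies between the finger pads; the fingertips stand 11 mm ahead of it and the grasp point (between the pads) lies 8 mm behind it (nose_length is the distance from the TCP to the fingertips, in m); z points along the fingers, y is the direction in which the jaws open and shut (so a half turn about z gives the same grasp; the last joint's range is limited). The gripper opens to 94 mm and grips with 3 to 60 N. Pads are 16 mm wide; open, the fingers measure 119 mm over their backs; the gripper's body (75 mm by 177 mm) begins 78 mm behind the grasp point.
Start: joints at [-1.178, 0.628, 0.038, 1.517, -0.027, 0.996, -0.02], TCP at [0.288, 0.583, 0.178] pointing down, gripper open.
Joint ranges: [-3.06, 3.06], [-0.37, 2.12], [-1.25, 1.32], [0.18, 2.47], [-1.1, 4.24], [0.23, 1.98], [-2.94, 2.94]. Speed limits (rad/s): [2.57, 2.57, 3.14, 3.14, 3.14, 3.14, 3.14].

INTERFACE

Orientations are given as [roll, pitch, yaw] about the fixed x, y, z axes, in that order (R = Rz(yaw) Ry(pitch) Rx(roll)).
In Python, from station import observe, camera, finish_job, nose_length gives the robot as it stands.
- The arm moves only by the shell command python3 -m pendant 'ROWS' [OPENING] [FORCE]. ROWS is JSON, a list of rows, each an object of numbers: "dx", "dy", "dz": the shift along the tool's x, y, z in units of 40 mm (1.0 is 40 mm); "roll": the turn about the tool's z in units of 5 degrees (1.0 is 5 degrees). In form: [{"dx": .., "dy": .., "dz": .., "roll": ..}, ...]. A call has 1 to 20 rows; each row shifts and turns the commanded pose from where the row before left it, along the tool's axes as they then stand; what a row does not reach is not made up. A row lasts 1/10 s, in which the tool goes at most 50 mm and 8.59 degrees, less where a joint would pass 70% of its speed; a pose out of reach is approached as far as the arm can. A call is refused whole if a number of a shift passes 1 or a number of a turn 1, either way. A call with a gripper value outside its range is refused whole. OPENING is the closure, from 0 (fully open) to 1 (shut), set as the call begins (- or left out, the last holds). The fingers move at their own pace and stop on an object; FORCE is the grip in N (left out, the last holds). Time passes only in rows, so rows that do not move let the fingers close. It gives the time, the measured TCP pose, the force and the opening at its end, in the units of the state.
- observe(): the state, without advancing time (a new reading comes with each control period).
- camera(name): name is "scene" or "top" or "wrist"; returns a dict with "pixels" (384x512x3 uint8, red, green, blue), "range_z" (384x512 float32, m along the optical axis (not along the pixel's ray), 0 where there is no reading), "K" (3x3 intrinsics, pixels), "cam_to_world" (4x4, takes a point from camera to world coordinates). Camera axes: x right, y down, z forward; pixel columns grow to the right and rows downward; lengths in m; the calibration is good to about 2 mm. The wrist camera is an equidistant fisheye: a pixel r from the principal point sees the ray r / f radians off the axis. A picture is of the moment at which its call begins.
- finish_job(): hands the job in, once; it reports no verdict.
The state is a dict: "t": time; "joints": joint angles; "qvel": joint speeds; "tau": joint torques, N m; "tcp_pos": TCP position; "eef_rot": TCP orientation; "contact_force": force on the tool from outside, world axes, zero at the start; "torque": the same for the moment, N m; "width": finger opening in m.
Only numpy, scipy, OpenCV 4.12 (cv2) and the standard library are available. Lean on these libraries where they do the work, as an engineer would, in place of code of your own. Each camera call takes 0.05 s, during which the arm holds its last target. There are 200 camera calls.

## Working session

There is one attempt and no reset: what is moved stays moved. The work goes in short steps, Python scripts to look and compute and a shell command to move; the robot and the scene stay as the last step left them, time stands still between calls to the robot, and variables do not carry over. Pictures are saved under pics/ and viewed, about 8 in all and at most 12, crops included, and the job is handed in when it is done.

```bash
ls; mkdir -p pics; cat > h.py <<'E'
import numpy as np,cv2
from station import observe,camera,finish_job,nose_length
def snap(n,f):
    c=camera(n); cv2.imwrite('pics/'+f,cv2.cvtColor(c['pixels'],cv2.COLOR_RGB2BGR)); np.savez('pics/'+f+'.npz',**c); return c
def pts(c):
    K=c['K'];z=c['range_z'];v,u=np.mgrid[:384,:512]
    P=np.stack([(u-K[0,2])/K[0,0]*z,(v-K[1,2])/K[1,1]*z,z],-1)
    return P@c['cam_to_world'][:3,:3].T+c['cam_to_world'][:3,3]
E
python3 - <<'E'
from h import *
a=snap('scene','s1.png');b=snap('top','t1.png')
im=np.hstack([cv2.imread('pics/s1.png'),cv2.imread('pics/t1.png')])
print(nose_length if not callable(nose_length) else nose_length());print({k:np.round(v,3) for k,v in observe().items()})
for n,c in(('s',a),('t',b)):
    P=pts(c);H=cv2.cvtColor(c['pixels'],cv2.COLOR_RGB2HSV);h,s,v=[H[...,i] for i in range(3)]
    for nm,m in(('orange',(h>4)&(h<18)&(s>150)&(v>120)&(P[...,2]>.04)&(P[...,2]<.1)),('yellow',(h>20)&(h<33)&(s>140)&(v>120)&(P[...,2]>.15))):
        m&=c['range_z']>0
        q=P[m]
        vv,uu=np.nonzero(m)
        if len(q):print(n,nm,len(q),'uv',uu.min(),uu.max(),vv.min(),vv.max(),np.round(np.median(q,0),3),np.round(np.percentile(q,[2,98],axis=0),3).tolist())
        if len(q)>20 and nm=='yellow':
            w=q[:,:2]-q[:,:2].mean(0);d=np.linalg.svd(w,full_matrices=False)[2][0];print('dir',d, 'press yaw',np.arctan2(-d[0]*np.sign(d[1]),abs(d[1])))
E
```

```text
pics
0.011
{'t': np.float64(0.1), 'joints': array([-1.178,  0.629,  0.038,  1.518, -0.027,  0.996, -0.02 ]), 'qvel': array([ 0.001, -0.001,  0.001, -0.002,  0.   , -0.   ,  0.   ]), 'tau': array([ 4.0000e-03, -5.5079e+01,  1.1470e+00, -1.8712e+01, -5.2000e-02,
        1.9000e-02,  0.0000e+00]), 'tcp_pos': array([0.288, 0.582, 0.177]), 'eef_rot': array([-3.14 ,  0.   ,  2.683]), 'contact_force': array([-0.013,  0.102,  0.259]), 'torque': array([-0.012, -0.016, -0.04 ]), 'width': np.float64(0.094)}
s orange 106 uv 262 320 92 243 [ 0.568 -0.074  0.062] [[0.452, -0.511, 0.046], [0.676, 0.072, 0.092]]
s yellow 744 uv 227 288 131 216 [ 0.576 -0.031  0.21 ] [[0.541, -0.156, 0.154], [0.699, 0.084, 0.217]]
dir [-0.16416134  0.9864335 ] press yaw 0.16490775632419774
t orange 2 uv 229 400 230 252 [ 0.487 -0.205  0.051] [[0.459, -0.467, 0.044], [0.516, 0.056, 0.057]]
t yellow 564 uv 219 306 165 226 [ 0.574 -0.033  0.211] [[0.541, -0.158, 0.154], [0.699, 0.083, 0.218]]
dir [-0.1212293   0.99262453] press yaw 0.12152821972981401
```

View pics/s1.png

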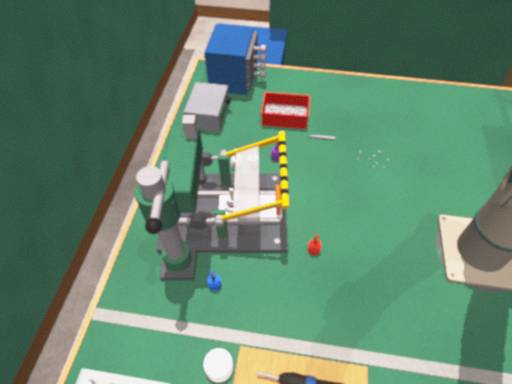

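View pics/t1.png

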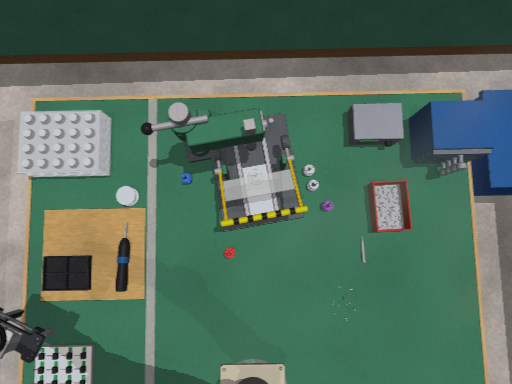

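The scene view shows the bar at (283,135)–(286,205), with the orange plate just behind it at (278,200). In the top view the bar runs from (222,222) to (305,210), and the red look-alike stands in front of the press at (230,252). Next I'll fit the bar line and work out the approach.

```bash
python3 - <<'E'
from h import *
Q=[]
for f in('s1','t1'):
    c=dict(np.load(f'pics/{f}.png.npz'));P=pts(c);H=cv2.cvtColor(c['pixels'],cv2.COLOR_RGB2HSV);h,s,v=[H[...,i] for i in range(3)]
    m=(h>20)&(h<33)&(s>140)&(v>120)&(P[...,2]>.2)&(P[...,2]<.225)&(c['range_z']>0);q=P[m]
    for _ in range(6):
        vx,vy,x0,y0=cv2.fitLine(q[:,:2].astype(np.float32),cv2.DIST_HUBER,0,.01,.01).ravel()
        r=abs((q[:,0]-x0)*vy-(q[:,1]-y0)*vx);q=q[r<max(.011,r.max()*.7)]
    s_=(q[:,:2]-[x0,y0])@[vx,vy]
    a,b=[np.array([x0,y0])+t*np.array([vx,vy]) for t in(s_.min(),s_.max())]
    print(f,len(q),'yaw',np.arctan(-vx/vy),'ends',a,b,'mid',(a+b)/2,'len',s_.max()-s_.min())
    m=(h<10)&(s>150)&(v>100)&(P[...,2]>.02)&(P[...,2]<.1)&(P[...,0]<.56)&(P[...,1]>0);print('red',np.median(P[m],0))
    m=(h>4)&(h<20)&(s>150)&(v>100)&(P[...,0]>.5)&(abs(P[...,1]+.03)<.07)&(P[...,2]<.11);print('plate',np.round(np.percentile(P[m],[5,50,95],axis=0),3) if m.any() else 0)
E
```

```text
s1 410 yaw 0.16001424 ends [0.54485688 0.07809322] [ 0.58403556 -0.16465844] mid [ 0.56444622 -0.04328261] len 0.24589294881399026
red [0.45709872 0.07237241 0.03872696]
plate [[ 0.566 -0.074  0.065]
 [ 0.572 -0.052  0.089]
 [ 0.58  -0.008  0.092]]
t1 351 yaw 0.16112407 ends [0.54337771 0.07492728] [ 0.58202264 -0.16283936] mid [ 0.56270018 -0.04395604] len 0.24088670767585027
red [0.45609536 0.06510862 0.03978814]
plate 0
```

```bash
python3 -m pendant '[{"roll":-0.9,"dz":-0.1},{"roll":-0.9,"dz":-0.1},{"roll":-0.9,"dz":-0.1},{"roll":-0.9,"dz":-0.1},{"roll":-0.9,"dz":-0.1},{"roll":-0.9,"dz":-0.1},{"roll":-0.9},{"roll":-0.8},{}]' 1 20; python3 -m pendant '[{"dy":-0.4},{"dy":-0.8,"dx":-0.1},{"dy":-0.8,"dx":-0.1},{"dy":-0.8,"dx":-0.1},{"dy":-0.8,"dx":-0.1},{"dy":-0.8,"dx":-0.1},{"dy":-0.8,"dx":-0.1},{"dy":-0.8,"dx":-0.1},{"dy":-0.8,"dx":-0.1},{"dy":-0.8,"dx":-0.1},{"dy":-0.8,"dx":-0.1},{"dy":-0.8,"dx":-0.1},{"dy":-0.8,"dx":-0.1},{"dy":-0.8,"dx":-0.1},{"dy":-0.8,"dx":-0.1},{"dy":-0.8},{"dy":-0.4},{},{}]'
cat > w.py <<'E'
from h import *
o=observe();O=np.array([.725,-.018]);u=np.array([np.cos(.16),np.sin(.16)]);v=np.array([-u[1],u[0]])
d=o['tcp_pos'][:2]-O;print('t',o['t'],'press x,y,z',d@u,d@v,o['tcp_pos'][2],'yaw err deg',np.degrees((o['eef_rot'][2]-.16-np.pi+np.pi)%(2*np.pi)-np.pi),'F',o['contact_force']@np.eye(3),'w',o['width'])
E
python3 w.py
```

```text
t 0.1 press x,y,z -0.3362131206674341 0.6622424069301134 0.1772709660028652 yaw err deg -35.457150781014725 F [-0.01255306  0.10221522  0.25907525] w 0.09392804544073755schema error: expected keys dx, dy, dz, roll
schema error: expected keys dx, dy, dz, roll
```

```bash
python3 -m pendant '[{"dx":0,"dy":0,"dz":-0.1,"roll":-0.9},{"dx":0,"dy":0,"dz":-0.1,"roll":-0.9},{"dx":0,"dy":0,"dz":-0.1,"roll":-0.9},{"dx":0,"dy":0,"dz":-0.1,"roll":-0.9},{"dx":0,"dy":0,"dz":-0.1,"roll":-0.9},{"dx":0,"dy":0,"dz":-0.1,"roll":-0.9},{"dx":0,"dy":0,"dz":0,"roll":-0.9},{"dx":0,"dy":0,"dz":0,"roll":-0.8},{"dx":0,"dy":0,"dz":0,"roll":0}]' 1 20; python3 w.py
```

```text
t: 1.0
tcp_pos: [0.2878, 0.5824, 0.2016]
eef_rot: [-3.141, -0.001, -2.981]
contact_force: [0.1, -0.1, -0.1]
width: 0.0258
t 1.0 press x,y,z -0.3359765403202453 0.6624113944240178 0.20158839070198534 yaw err deg 0.048852788256140395 F [ 0.10103964 -0.11073523 -0.13409409] w 0.02576031694809916
```

```bash
python3 -m pendant '[{"dx":0,"dy":-0.4,"dz":0,"roll":0},{"dx":0,"dy":-0.8,"dz":0,"roll":0},{"dx":0,"dy":-1,"dz":0,"roll":0},{"dx":0,"dy":-1,"dz":0,"roll":0},{"dx":-0.2,"dy":-1,"dz":0,"roll":0},{"dx":-0.2,"dy":-1,"dz":0,"roll":0},{"dx":-0.2,"dy":-1,"dz":0,"roll":0},{"dx":-0.2,"dy":-1,"dz":0,"roll":0},{"dx":-0.2,"dy":-1,"dz":0,"roll":0},{"dx":-0.2,"dy":-1,"dz":0,"roll":0},{"dx":-0.2,"dy":-1,"dz":0,"roll":0},{"dx":-0.2,"dy":-1,"dz":0,"roll":0},{"dx":-0.2,"dy":-1,"dz":0,"roll":0},{"dx":-0.2,"dy":-1,"dz":0,"roll":0},{"dx":-0.2,"dy":-1,"dz":0,"roll":0},{"dx":-0.2,"dy":-1,"dz":0,"roll":0},{"dx":-0.2,"dy":-0.8,"dz":0,"roll":0},{"dx":-0.1,"dy":-0.4,"dz":0,"roll":0},{"dx":0,"dy":0,"dz":0,"roll":0},{"dx":0,"dy":0,"dz":0,"roll":0}]'; python3 w.py; python3 -c "
from h import *
snap('wrist','w1.png');snap('scene','s2.png')
a=cv2.imread('pics/s2.png')[90:290,140:400]
cv2.imwrite('pics/s2c.png',cv2.resize(a,None,fx=2.5,fy=2.5))"; python3 w.py
```

```text
t: 3.0
tcp_pos: [0.4989, -0.0467, 0.2018]
eef_rot: [3.141, -0.001, -2.982]
contact_force: [-0.4, 0.6, 0.5]
width: 0.0006
t 3.0 press x,y,z -0.22775526232652674 0.00772573290065973 0.20178969984000977 yaw err deg -0.013526455153657 F [-0.35073879  0.63316669  0.48654447] w 0.0006313472366120667
t 3.1 press x,y,z -0.22763264356787316 0.008638741270383669 0.20195754980097871 yaw err deg 0.1378214682686396 F [ 0.79866435  0.32731844 -0.51727514] w 0.0002190363624400449
```

View pics/s2c.png

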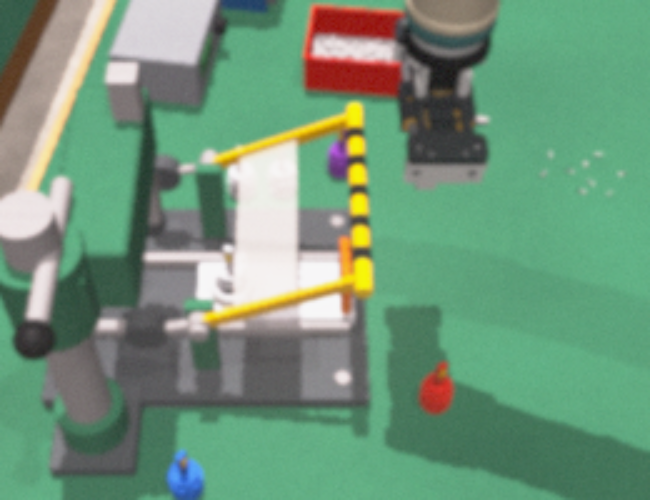

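View pics/w1.png

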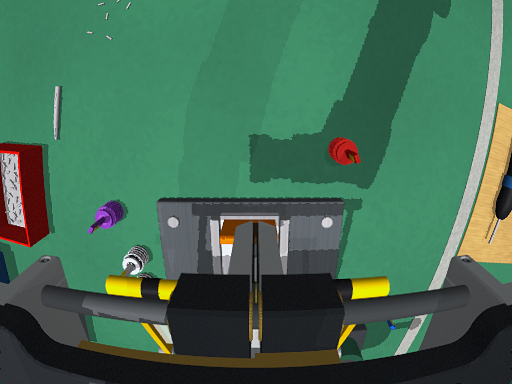

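The crop shows the closed gripper clear on the robot side of the bar, and the wrist view shows the fingers nearly centred on the plate at (240,230). I'll move up to the bar and follow the first part of the arc.

```bash
python3 -m pendant '[{"dx":-0.3,"dy":-0.1,"dz":0,"roll":0},{"dx":-0.4,"dy":-0.1,"dz":0,"roll":0},{"dx":-0.3,"dy":0,"dz":0,"roll":0},{"dx":-0.15,"dy":0,"dz":0,"roll":0},{"dx":-0.1,"dy":0,"dz":0,"roll":0},{"dx":0,"dy":0,"dz":0,"roll":0}]'; python3 w.py;  python3 -m pendant '[{"dx":-0.1,"dy":0,"dz":-0.17,"roll":0},{"dx":-0.1,"dy":0,"dz":-0.17,"roll":0},{"dx":-0.1,"dy":0,"dz":-0.17,"roll":0},{"dx":-0.1,"dy":0,"dz":-0.17,"roll":0},{"dx":-0.12,"dy":0,"dz":-0.15,"roll":0},{"dx":-0.12,"dy":0,"dz":-0.15,"roll":0},{"dx":0,"dy":0,"dz":0,"roll":0}]'; python3 -c "
from h import *
c=snap('scene','s3.png')
a=cv2.imread('pics/s3.png')[90:290,140:400]
cv2.imwrite('pics/s3c.png',cv2.resize(a,None,fx=2.5,fy=2.5))"; python3 w.py
```

```text
t: 3.7
tcp_pos: [0.5501, -0.0467, 0.2019]
eef_rot: [3.141, -0.0, -2.98]
contact_force: [-0.5, 0.4, 0.7]
width: 0.0006
t 3.7 press x,y,z -0.1772752743644747 -0.0004546141274331776 0.20192086162957965 yaw err deg 0.09108421673302698 F [-0.51035858  0.41187845  0.6701091 ] w 0.0006348743881291416
t: 4.4
tcp_pos: [0.5767, -0.043, 0.2422]
eef_rot: [-3.141, 0.002, -2.981]
contact_force: [-0.8, 0.7, 0.8]
width: 0.0004
t 4.45 press x,y,z -0.15126261207175326 -0.00109526834796023 0.24152554275373878 yaw err deg 0.05071983430841264 F [ 0.64752991  0.29055189 -0.52137008] w 0.0004709014639036828
```

View pics/s3c.png

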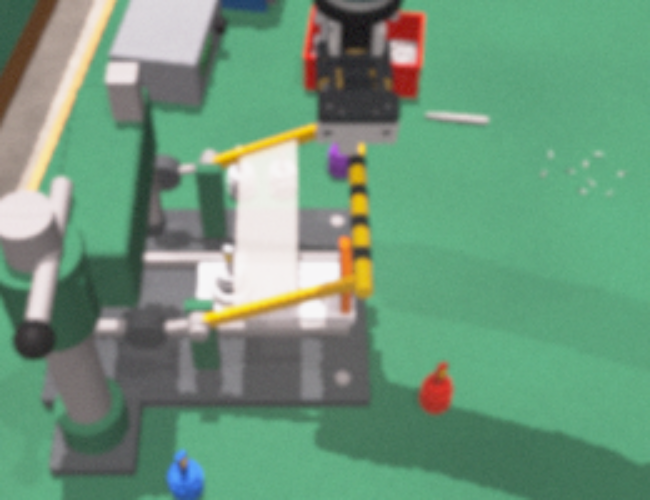

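The picture shows the bar still down, from (357,150) to (362,285), with the fingertips now slightly above it. They slid up past it, so I'll back off, go lower and push in deeper first.

```bash
python3 -m pendant '[{"dx":0.4,"dy":0,"dz":-0.1,"roll":0},{"dx":0.6,"dy":0,"dz":0,"roll":0},{"dx":0.4,"dy":0,"dz":0.3,"roll":0},{"dx":0,"dy":0,"dz":0.7,"roll":0},{"dx":0,"dy":0,"dz":0.6,"roll":0},{"dx":0,"dy":0,"dz":0.1,"roll":0},{"dx":0,"dy":0,"dz":0,"roll":0}]'; python3 w.py; python3 -m pendant '[{"dx":-0.3,"dy":0,"dz":0,"roll":0},{"dx":-0.3,"dy":0,"dz":0,"roll":0},{"dx":-0.2,"dy":0,"dz":0,"roll":0},{"dx":-0.1,"dy":0,"dz":0,"roll":0},{"dx":-0.1,"dy":0,"dz":0,"roll":0}]';python3 w.py; python3 -m pendant '[{"dx":-0.1,"dy":0,"dz":0,"roll":0},{"dx":-0.1,"dy":0,"dz":0,"roll":0}]';python3 w.py
```

```text
t: 5.15
tcp_pos: [0.5195, -0.0522, 0.1768]
eef_rot: [3.141, -0.002, -2.981]
contact_force: [0.4, -0.7, 0.4]
width: 0.0001
t 5.15 press x,y,z -0.20827529856118668 -0.0010294334500955474 0.17682518562463811 yaw err deg 0.04104332063632242 F [ 0.43978136 -0.72764979  0.43826871] w 5.493533872902588e-05
t: 5.65
tcp_pos: [0.5458, -0.0481, 0.1778]
eef_rot: [3.14, -0.028, -2.982]
contact_force: [-34.7, -3.6, 31.2]
width: 0.0003
t 5.65 press x,y,z -0.18174626073993475 -0.0011443726583561208 0.17775587385407485 yaw err deg -0.049352250679340244 F [-34.66536774  -3.58272845  31.18995987] w 0.0002826944247954061
t: 5.85
tcp_pos: [0.5457, -0.0481, 0.1778]
eef_rot: [3.138, -0.043, -2.984]
contact_force: [-49.6, -5.9, 45.3]
width: 0.0006
t 5.85 press x,y,z -0.18181458068707174 -0.0011582379810004713 0.17780891542600857 yaw err deg -0.11619067859168773 F [-49.58296585  -5.93136556  45.32653216] w 0.0005585090920952921
```

The tool is pushed back about as hard as it is pushed up, so this is friction jamming because the fingers aren't rising. I'll ease off the push, then rise along the arc so that the friction helps lift the bar.

```bash
python3 -m pendant '[{"dx":0.35,"dy":0,"dz":0,"roll":0},{"dx":0,"dy":0,"dz":0,"roll":0}]'; python3 w.py; python3 -m pendant '[{"dx":-0.02,"dy":0,"dz":-0.15,"roll":0},{"dx":-0.05,"dy":0,"dz":-0.15,"roll":0},{"dx":-0.07,"dy":0,"dz":-0.15,"roll":0}]';python3 w.py
```

```text
t: 6.05
tcp_pos: [0.5456, -0.0482, 0.1774]
eef_rot: [3.141, -0.015, -2.982]
contact_force: [-15.2, -2.8, 8.9]
width: 0.0006
t 6.05 press x,y,z -0.18196165620379293 -0.0012307487385100659 0.17735729135900083 yaw err deg -0.037412085571926365 F [-15.24791622  -2.76914804   8.93467106] w 0.000586039642088475
t: 6.35
tcp_pos: [0.5548, -0.0467, 0.1956]
eef_rot: [3.141, -0.009, -2.982]
contact_force: [-9.2, -0.9, 3.7]
width: 0.0004
t 6.35 press x,y,z -0.17263697726953514 -0.0012369379019388713 0.19558354044058274 yaw err deg 0.002032397319363122 F [-9.21688904 -0.86364585  3.69164039] w 0.0004463030201708476
```

The bar now moves with the fingers, with the force falling, so I'll continue along the arc.

```bash
python3 -m pendant '[{"dx":-0.12,"dy":0,"dz":-0.17,"roll":0},{"dx":-0.13,"dy":0,"dz":-0.17,"roll":0},{"dx":-0.13,"dy":0,"dz":-0.17,"roll":0},{"dx":-0.14,"dy":0,"dz":-0.16,"roll":0},{"dx":-0.14,"dy":0,"dz":-0.16,"roll":0}]'; python3 w.py; python3 -c "
from h import *
c=snap('scene','s4.png')
a=cv2.imread('pics/s4.png')[90:290,140:400]
cv2.imwrite('pics/s4c.png',cv2.resize(a,None,fx=2.5,fy=2.5))"
```

```text
t: 6.85
tcp_pos: [0.5802, -0.0426, 0.2298]
eef_rot: [3.141, -0.011, -2.982]
contact_force: [-13.0, -1.7, 10.9]
width: 0.0008
t 6.85 press x,y,z -0.14687623501591215 -0.0012192009383815046 0.22976680973415037 yaw err deg -0.001946187326386122 F [-13.03882711  -1.66997642  10.92506947] w 0.000836707689273745
```

View pics/s4c.png

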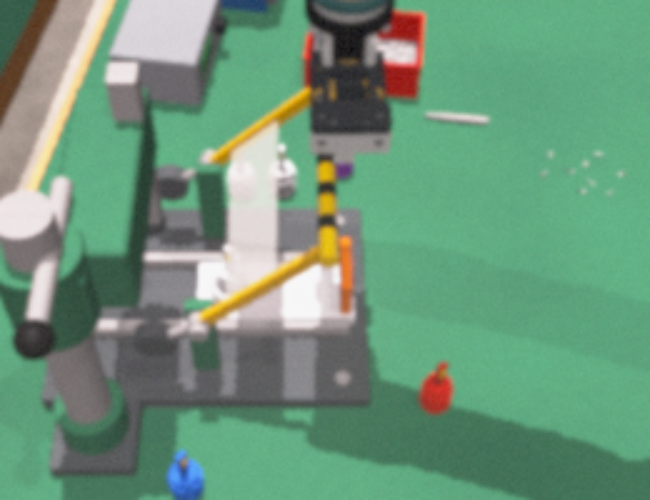

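The guard is up about 20°, with the bar at (327,160)–(327,250). I'll keep going with slightly more rise.

```bash
python3 -m pendant '[{"dx":-0.12,"dy":0,"dz":-0.2,"roll":0},{"dx":-0.15,"dy":0,"dz":-0.18,"roll":0},{"dx":-0.15,"dy":0,"dz":-0.16,"roll":0},{"dx":-0.16,"dy":0,"dz":-0.15,"roll":0},{"dx":-0.17,"dy":0,"dz":-0.13,"roll":0},{"dx":-0.17,"dy":0,"dz":-0.12,"roll":0}]'; python3 w.py; python3 -m pendant '[{"dx":-0.18,"dy":0,"dz":-0.11,"roll":0},{"dx":-0.18,"dy":0,"dz":-0.1,"roll":0},{"dx":-0.18,"dy":0,"dz":-0.08,"roll":0},{"dx":-0.18,"dy":0,"dz":-0.07,"roll":0}]'; python3 w.py
```

```text
t: 7.5
tcp_pos: [0.6225, -0.0354, 0.2664]
eef_rot: [3.142, 0.0, -2.981]
contact_force: [-0.2, 0.6, -0.1]
width: 0.0005
t 7.5 press x,y,z -0.10393609391088852 -0.0009009938644056505 0.26642888059795294 yaw err deg 0.05814921103034285 F [-0.23418009  0.57586522 -0.10993759] w 0.0005116733589832338
t: 7.9
tcp_pos: [0.6507, -0.0309, 0.2806]
eef_rot: [3.142, 0.0, -2.981]
contact_force: [0.4, -0.3, -1.0]
width: 0.0002
t 7.9 press x,y,z -0.07538026578795091 -0.0009392954623653558 0.280645625575055 yaw err deg 0.050363676357707984 F [ 0.44794236 -0.25237511 -1.03993769] w 0.0002376818116789085
```

```bash
cat > look.py <<'E'
from h import *
import sys
f=sys.argv[1];c=snap('scene',f+'.png')
a=cv2.imread(f'pics/{f}.png')[90:290,140:400];cv2.imwrite(f'pics/{f}c.png',cv2.resize(a,None,fx=2.5,fy=2.5))
P=pts(c);H=cv2.cvtColor(c['pixels'],cv2.COLOR_RGB2HSV);h,s,v=[H[...,i] for i in range(3)]
m=(h>20)&(h<33)&(s>140)&(v>110)&(P[...,2]>.14)&(c['range_z']>0);q=P[m]
O=np.array([.725,-.018]);u=np.array([np.cos(.16),np.sin(.16)]);w=np.array([-u[1],u[0]])
X=np.c_[(q[:,:2]-O)@u,(q[:,:2]-O)@w,q[:,2]];b=X[abs(X[:,1])<.095]
print('bar pts',len(b),np.median(b,0) if len(b) else '');e=X[X[:,2]>np.percentile(X[:,2],85)];print('high pts',np.median(e,0),'angle',np.degrees(np.arctan2(np.median(e[:,2])-.135,-np.median(e[:,0]))))
E
python3 look.py s5;python3 w.py
```

```text
bar pts 280 [-0.13811352  0.01020629  0.25217933]
high pts [-0.13877581  0.01378361  0.2541698 ] angle 40.65340179557534
t 7.95 press x,y,z -0.07412683479435192 -0.0008390869435168404 0.2808674094134141 yaw err deg 0.06718588816270381 F [ 1.85085542 -0.22669683  0.18189256] w 0.00040830555085524117
```

View pics/s5c.png

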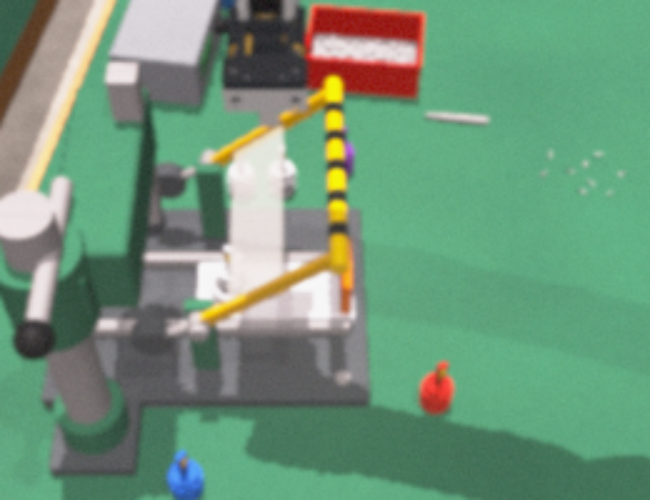

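```bash
sed -i 's/^f=sys.*/f=sys.argv[1];c=dict(np.load(f"pics\/{f}.png.npz")) if len(sys.argv)>2 else snap("scene",f+".png")/' look.py; for k in s1 s3 s4 s5; do python3 look.py $k x; done; python3 look.py s6; python3 w.py
python3 - <<'E'
from h import *
# finger profile from scene depth in s4: dark gripper points near TCP, in press frame rel to TCP
for f,t in(('s4',(-.1469,-.0012,.2298)),('s6',(-.0741,-.0008,.2808)),('s2',(-.2276,.0086,.202))):
    c=dict(np.load(f'pics/{f}.png.npz'));P=pts(c).reshape(-1,3)
    O=np.array([.725,-.018]);u=np.array([np.cos(.16),np.sin(.16)]);w=np.array([-u[1],u[0]])
    X=np.c_[(P[:,:2]-O)@u,(P[:,:2]-O)@w,P[:,2]]-t
    for z in range(-10,120,10):
        k=X[(X[:,2]*1e3>=z)&(X[:,2]*1e3<z+10)&(abs(X[:,1])<.1)&(abs(X[:,0])<.07)]
        if len(k)>1:print(f,z,len(k),'x',np.round([k[:,0].min(),k[:,0].max()],3),'y',np.round([k[:,1].min(),k[:,1].max()],3))
E
```

```text
bar pts 274 [-0.1624315   0.0068119   0.21387219]
high pts [-0.16355641 -0.00720702  0.21578459] angle 26.28591596840709
bar pts 181 [-0.16296318  0.02346934  0.21400919]
high pts [-0.16300539  0.04824918  0.21576675] angle 26.35773201690072
bar pts 124 [-0.12812242  0.05087112  0.26367866]
high pts [-0.12893994  0.07999969  0.26485878] angle 45.20342155385204
bar pts 280 [-0.13811352  0.01020629  0.25217933]
high pts [-0.13877581  0.01378361  0.2541698 ] angle 40.65340179557534
bar pts 278 [-0.15123134  0.00934572  0.23441659]
high pts [-0.15231235 -0.0156084   0.23610495] angle 33.5762102930624
t 8.0 press x,y,z -0.07493527253643317 -0.0008479076070742227 0.2805557419333116 yaw err deg 0.06566887786160631 F [ 0.14258919  0.26182019 -0.15618773] w 0.0004366722802805885
s4 20 34 x [0.008 0.027] y [0.003 0.089]
s4 30 239 x [-0.008  0.026] y [-0.006  0.1  ]
s4 40 18 x [-0.008  0.009] y [0.01  0.014]
s4 50 6 x [-0.007  0.007] y [0.012 0.013]
s6 30 10 x [-0.009  0.007] y [0.01  0.013]
s6 40 27 x [-0.009  0.009] y [0.009 0.014]
s6 50 16 x [-0.009  0.009] y [0.011 0.013]
s2 0 55 x [0.055 0.07 ] y [-0.1    0.094]
s2 10 298 x [0.056 0.07 ] y [-0.1  0.1]
s2 30 10 x [-0.01   0.009] y [0.003 0.013]
s2 40 16 x [-0.009  0.009] y [0.01  0.014]
```

The bar was carried to about 45° and then slipped under the fingers, which hints that the fingertips aren't where I assumed. I'll measure the finger profile from the wrist depth, which is already saved.

```bash
python3 - <<'E'
from h import *
c=dict(np.load('pics/w1.png.npz'));K=c['K'];z=c['range_z'];v,u=np.mgrid[:384,:512]
a=(u-K[0,2])/K[0,0];b=(v-K[1,2])/K[1,1];r=np.hypot(a,b)+1e-9
P=np.stack([a/r*np.tan(r)*z,b/r*np.tan(r)*z,z],-1)@c['cam_to_world'][:3,:3].T+c['cam_to_world'][:3,3]
O=np.array([.725,-.018]);uu=np.array([np.cos(.16),np.sin(.16)]);w=np.array([-uu[1],uu[0]])
X=np.stack([(P[...,:2]-O)@uu,(P[...,:2]-O)@w,P[...,2]],-1)-[-.2276,.0086,.202]
ok=(z>0)&(z<.3)
print('cam rel',((c['cam_to_world'][:2,3]-O)@uu+.2276,c['cam_to_world'][2,3]-.202))
for row in range(215,310,8):
    print(row,[(col,*np.round(X[row,col]*1e3).astype(int)) for col in(238,246,264,272) if ok[row,col]])
E
```

```text
cam rel (np.float64(-0.08250778448612725), np.float64(0.2061759027623994))
215 []
223 [(246, np.int64(-10), np.int64(-7), np.int64(32)), (264, np.int64(-10), np.int64(5), np.int64(31))]
231 [(238, np.int64(-9), np.int64(-11), np.int64(42)), (246, np.int64(-10), np.int64(-6), np.int64(43)), (264, np.int64(-10), np.int64(4), np.int64(44)), (272, np.int64(-10), np.int64(9), np.int64(44))]
239 [(238, np.int64(-10), np.int64(-11), np.int64(54)), (246, np.int64(-10), np.int64(-6), np.int64(54)), (264, np.int64(-9), np.int64(4), np.int64(54)), (272, np.int64(-10), np.int64(9), np.int64(55))]
247 [(238, np.int64(-10), np.int64(-10), np.int64(65)), (246, np.int64(-10), np.int64(-6), np.int64(65)), (264, np.int64(-10), np.int64(4), np.int64(65)), (272, np.int64(-10), np.int64(8), np.int64(65))]
255 [(238, np.int64(-10), np.int64(-10), np.int64(73)), (246, np.int64(-10), np.int64(-6), np.int64(73)), (264, np.int64(-10), np.int64(4), np.int64(73)), (272, np.int64(-10), np.int64(7), np.int64(74))]
263 [(238, np.int64(-10), np.int64(-9), np.int64(81)), (246, np.int64(-10), np.int64(-5), np.int64(8
[... 433 characters left out ...]
 np.int64(2), np.int64(131)), (272, np.int64(-33), np.int64(4), np.int64(132))]
287 [(238, np.int64(-34), np.int64(-6), np.int64(136)), (246, np.int64(-34), np.int64(-4), np.int64(137)), (264, np.int64(-34), np.int64(1), np.int64(136)), (272, np.int64(-34), np.int64(4), np.int64(136))]
295 [(238, np.int64(-34), np.int64(-6), np.int64(141)), (246, np.int64(-34), np.int64(-4), np.int64(140)), (264, np.int64(-34), np.int64(1), np.int64(140)), (272, np.int64(-34), np.int64(4), np.int64(140))]
303 [(238, np.int64(-33), np.int64(-6), np.int64(143)), (246, np.int64(-34), np.int64(-3), np.int64(144)), (264, np.int64(-34), np.int64(1), np.int64(144)), (272, np.int64(-33), np.int64(3), np.int64(143))]
```

The wrist depth shows the fingertips' lower edge about 30 mm above the reported TCP (z = TCP + 30 mm), not 11 mm below it. I was catching the bar with the tip corner and will work about 40 mm lower. First I go back over the bar, down and around.

```bash
python3 -m pendant '[{"dx":0.4,"dy":0,"dz":0,"roll":0},{"dx":0.7,"dy":0,"dz":0,"roll":0},{"dx":0.8,"dy":0,"dz":0,"roll":0},{"dx":0.8,"dy":0,"dz":0,"roll":0},{"dx":0.8,"dy":0,"dz":0,"roll":0},{"dx":0.3,"dy":0,"dz":0.3,"roll":0},{"dx":0,"dy":0,"dz":0.7,"roll":0},{"dx":0,"dy":0,"dz":0.8,"roll":0},{"dx":0,"dy":0,"dz":0.8,"roll":0},{"dx":0,"dy":0,"dz":0.5,"roll":0},{"dx":0,"dy":0,"dz":0.2,"roll":0},{"dx":0,"dy":0,"dz":0,"roll":0}]'; python3 w.py;python3 look.py s7; python3 -m pendant '[{"dx":-0.3,"dy":0,"dz":0,"roll":0},{"dx":-0.3,"dy":0,"dz":0,"roll":0},{"dx":-0.2,"dy":0,"dz":0,"roll":0},{"dx":-0.15,"dy":0,"dz":0,"roll":0}]';python3 w.py
```

```text
t: 9.2
tcp_pos: [0.4993, -0.0554, 0.1478]
eef_rot: [3.141, -0.002, -2.981]
contact_force: [0.2, 0.7, 0.5]
width: 0.0007
t 9.2 press x,y,z -0.2288093194992583 -0.0010005000615258691 0.14780667702615993 yaw err deg 0.042968230627340946 F [0.22823568 0.6603267  0.47789256] w 0.0006549431528875272
bar pts 275 [-0.16237391  0.00888224  0.21385525]
high pts [-0.16306946  0.00888308  0.2157303 ] angle 26.338490477711165
t: 9.65
tcp_pos: [0.5391, -0.049, 0.1489]
eef_rot: [-3.141, 0.001, -2.98]
contact_force: [-0.2, 0.4, -0.9]
width: 0.0004
t 9.65 press x,y,z -0.18849805201352643 -0.0010175228419945469 0.14886668770384692 yaw err deg 0.07294157839760508 F [-0.17602844  0.39146097 -0.87142755] w 0.00040113163907484685
```

```bash
python3 -m pendant '[{"dx":-0.12,"dy":0,"dz":0,"roll":0},{"dx":-0.12,"dy":0,"dz":-0.05,"roll":0},{"dx":-0.1,"dy":0,"dz":-0.15,"roll":0},{"dx":-0.1,"dy":0,"dz":-0.17,"roll":0},{"dx":-0.1,"dy":0,"dz":-0.17,"roll":0},{"dx":-0.11,"dy":0,"dz":-0.16,"roll":0},{"dx":-0.12,"dy":0,"dz":-0.16,"roll":0},{"dx":-0.12,"dy":0,"dz":-0.15,"roll":0},{"dx":-0.13,"dy":0,"dz":-0.15,"roll":0},{"dx":-0.13,"dy":0,"dz":-0.15,"roll":0}]'; python3 w.py;python3 look.py s8
```

```text
t: 10.65
tcp_pos: [0.5783, -0.0427, 0.2013]
eef_rot: [3.141, -0.009, -2.982]
contact_force: [-10.3, 0.1, 8.6]
width: 0.0007
t 10.65 press x,y,z -0.1487329913665548 -0.0009769864546125204 0.2013461532413688 yaw err deg -0.001439071097219051 F [-10.28738377   0.09204152   8.61592126] w 0.0007210321720547909
bar pts 88 [-0.12852091  0.05932489  0.26308506]
high pts [-0.13028536  0.08745793  0.2641359 ] angle 44.74612997865921
```

The bar is at 45° with the tip about 26 mm below it, which is a sound contact. Continuing to 65°.

```bash
python3 -m pendant '[{"dx":-0.13,"dy":0,"dz":-0.14,"roll":0},{"dx":-0.15,"dy":0,"dz":-0.13,"roll":0},{"dx":-0.15,"dy":0,"dz":-0.13,"roll":0},{"dx":-0.16,"dy":0,"dz":-0.12,"roll":0},{"dx":-0.16,"dy":0,"dz":-0.11,"roll":0},{"dx":-0.17,"dy":0,"dz":-0.1,"roll":0},{"dx":-0.17,"dy":0,"dz":-0.09,"roll":0},{"dx":-0.17,"dy":0,"dz":-0.08,"roll":0}]'; python3 w.py;python3 look.py s9
```

```text
t: 11.5
tcp_pos: [0.6335, -0.0337, 0.2371]
eef_rot: [3.141, 0.001, -2.981]
contact_force: [-1.5, 0.0, 0.2]
width: 0.0004
t 11.5 press x,y,z -0.09279655011923893 -0.0009060665793291494 0.23706989516325572 yaw err deg 0.05221673991300073 F [-1.54312187  0.03026994  0.23036973] w 0.0004085630391686542
bar pts 98 [-0.07400728  0.06168622  0.30208526]
high pts [-0.07460401  0.09187833  0.30342073] angle 66.10847057670942
```

```bash
python3 -m pendant '[{"dx":-0.17,"dy":0,"dz":-0.08,"roll":0},{"dx":-0.17,"dy":0,"dz":-0.07,"roll":0},{"dx":-0.17,"dy":0,"dz":-0.06,"roll":0},{"dx":-0.17,"dy":0,"dz":-0.05,"roll":0},{"dx":-0.17,"dy":0,"dz":-0.04,"roll":0},{"dx":-0.17,"dy":0,"dz":-0.03,"roll":0},{"dx":-0.17,"dy":0,"dz":-0.02,"roll":0},{"dx":-0.17,"dy":0,"dz":0,"roll":0},{"dx":-0.15,"dy":0,"dz":0,"roll":0},{"dx":-0.1,"dy":0,"dz":0,"roll":0},{"dx":0,"dy":0,"dz":0,"roll":0}]'; python3 w.py;python3 look.py s10
```

```text
t: 12.65
tcp_pos: [0.6966, -0.0234, 0.2505]
eef_rot: [3.141, -0.0, -2.981]
contact_force: [0.7, 0.1, 0.6]
width: 0.0005
t 12.65 press x,y,z -0.02892394113037931 -0.0008507062853098093 0.2504783616945091 yaw err deg 0.05505602614664204 F [0.67808084 0.10336342 0.57813742] w 0.0004811677428590964
bar pts 113 [0.00590403 0.05873337 0.31819825]
high pts [0.00575434 0.07272195 0.3194248 ] angle 91.78713817035644
```

The guard is fully raised at about 92°. I'll back off and descend in front of the plate.

```bash
python3 -m pendant '[{"dx":0.3,"dy":0,"dz":0,"roll":0},{"dx":0.7,"dy":0,"dz":0,"roll":0},{"dx":0.8,"dy":0,"dz":0,"roll":0},{"dx":0.8,"dy":0,"dz":0,"roll":0},{"dx":0.8,"dy":0,"dz":0,"roll":0},{"dx":0.8,"dy":0,"dz":0,"roll":0},{"dx":0.5,"dy":0,"dz":0.3,"roll":0},{"dx":0.1,"dy":0,"dz":0.7,"roll":0},{"dx":0,"dy":0,"dz":0.8,"roll":0},{"dx":0,"dy":0,"dz":0.8,"roll":0},{"dx":0,"dy":0,"dz":0.8,"roll":0},{"dx":0,"dy":0,"dz":0.8,"roll":0},{"dx":0,"dy":0,"dz":0.7,"roll":0},{"dx":0,"dy":0,"dz":0.4,"roll":0},{"dx":0,"dy":0,"dz":0.1,"roll":0},{"dx":0,"dy":0,"dz":0,"roll":0}]'; python3 w.py;python3 look.py s11; python3 -c "
from h import *
snap('wrist','w2.png')"
```

```text
t: 14.3
tcp_pos: [0.5065, -0.0544, 0.0348]
eef_rot: [3.141, -0.001, -2.981]
contact_force: [0.4, 0.8, -0.0]
width: 0.0004
t 14.3 press x,y,z -0.22152607642643474 -0.0011322097003548248 0.03481024355606134 yaw err deg 0.03984643239895265 F [ 0.44350196  0.76700082 -0.04836002] w 0.0004272443343197644
bar pts 322 [0.00490703 0.00547245 0.31776775]
high pts [ 0.00552875 -0.00351586  0.31989775] angle 91.71272748829077
```

View pics/w2.png

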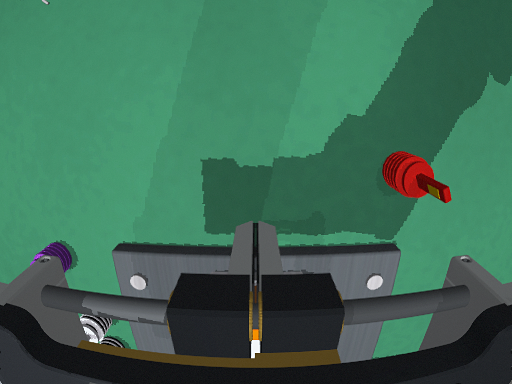

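View pics/s11c.png

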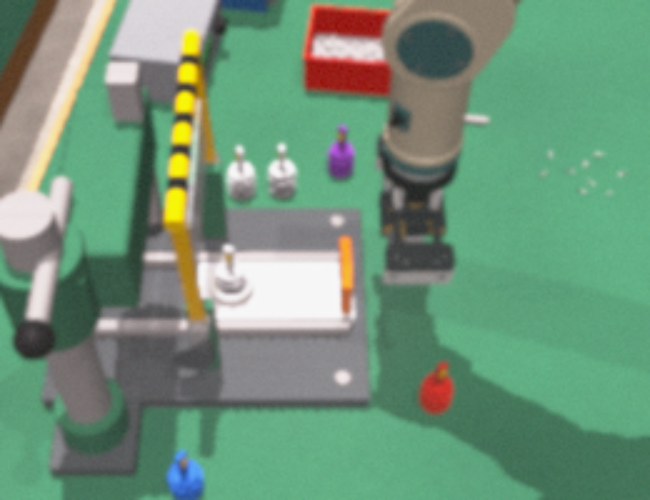

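The guard stands up, the plate is at (347,275) and the bulb is upright in its nest at (230,275); the gripper is clear in front. Now a gentle push on the plate.

```bash
cat > pl.py <<'E'
from h import *
import sys
c=snap('scene',sys.argv[1]+'.png')
P=pts(c);H=cv2.cvtColor(c['pixels'],cv2.COLOR_RGB2HSV);h,s,v=[H[...,i] for i in range(3)]
O=np.array([.725,-.018]);u=np.array([np.cos(.16),np.sin(.16)]);w=np.array([-u[1],u[0]])
X=np.concatenate([(P[...,:2]-O)@np.c_[u,w],P[...,2:]],-1)
m=(h>4)&(h<19)&(s>150)&(v>100)&(X[...,2]<.11)&(X[...,2]>.03)&(abs(X[...,1])<.05)&(X[...,0]>-.2)
print('plate',m.sum(),np.round(np.percentile(X[m],[5,50,95],axis=0),3).tolist())
E
python3 pl.py s12; python3 -m pendant '[{"dx":-0.3,"dy":0,"dz":0,"roll":0},{"dx":-0.4,"dy":0,"dz":0,"roll":0},{"dx":-0.2,"dy":0,"dz":0,"roll":0},{"dx":-0.1,"dy":0,"dz":0,"roll":0},{"dx":-0.1,"dy":0,"dz":0,"roll":0},{"dx":-0.1,"dy":0,"dz":0,"roll":0},{"dx":-0.1,"dy":0,"dz":0,"roll":0},{"dx":-0.1,"dy":0,"dz":0,"roll":0},{"dx":-0.1,"dy":0,"dz":0,"roll":0},{"dx":-0.1,"dy":0,"dz":0,"roll":0}]'; python3 w.py; python3 pl.py s13
```

```text
plate 63 [[-0.16, -0.031, 0.064], [-0.155, 0.002, 0.09], [-0.15, 0.035, 0.093]]
t: 15.45
tcp_pos: [0.5696, -0.0442, 0.0347]
eef_rot: [3.142, -0.001, -2.981]
contact_force: [-1.6, -1.0, 0.3]
width: 0.0005
t 15.45 press x,y,z -0.15759317718251392 -0.0011461769710011914 0.03474614820862286 yaw err deg 0.03323116498496429 F [-1.59022939 -1.03677904  0.26119048] w 0.0005278778928040786
plate 16 [[-0.143, 0.032, 0.052], [-0.14, 0.034, 0.079], [-0.137, 0.036, 0.091]]
```

```bash
python3 -m pendant '[{"dx":-0.1,"dy":0,"dz":0,"roll":0},{"dx":-0.1,"dy":0,"dz":0,"roll":0},{"dx":-0.1,"dy":0,"dz":0,"roll":0},{"dx":-0.1,"dy":0,"dz":0,"roll":0},{"dx":-0.1,"dy":0,"dz":0,"roll":0},{"dx":-0.1,"dy":0,"dz":0,"roll":0},{"dx":-0.1,"dy":0,"dz":0,"roll":0},{"dx":-0.1,"dy":0,"dz":0,"roll":0},{"dx":-0.1,"dy":0,"dz":0,"roll":0},{"dx":-0.1,"dy":0,"dz":0,"roll":0},{"dx":-0.1,"dy":0,"dz":0,"roll":0},{"dx":-0.1,"dy":0,"dz":0,"roll":0},{"dx":-0.1,"dy":0,"dz":0,"roll":0},{"dx":-0.1,"dy":0,"dz":0,"roll":0},{"dx":-0.1,"dy":0,"dz":0,"roll":0},{"dx":-0.05,"dy":0,"dz":0,"roll":0},{"dx":-0.05,"dy":0,"dz":0,"roll":0},{"dx":-0.05,"dy":0,"dz":0,"roll":0}]'; python3 w.py; python3 -m pendant '[{"dx":-0.05,"dy":0,"dz":0,"roll":0},{"dx":-0.05,"dy":0,"dz":0,"roll":0},{"dx":0,"dy":0,"dz":0,"roll":0}]'; python3 w.py
```

```text
t: 17.3
tcp_pos: [0.6351, -0.0335, 0.0349]
eef_rot: [3.142, 0.0, -2.981]
contact_force: [-0.7, -0.1, -0.2]
width: 0.0005
t 17.3 press x,y,z -0.09118604623097719 -0.0009929666193140684 0.034909233121423605 yaw err deg 0.04222659904449294 F [-0.74695874 -0.05968342 -0.21900664] w 0.0005079182610920102
t: 17.6
tcp_pos: [0.6351, -0.0335, 0.0349]
eef_rot: [3.141, -0.007, -2.981]
contact_force: [-8.8, -0.1, 6.9]
width: 0.0008
t 17.6 press x,y,z -0.09126465127985889 -0.0009452958090363436 0.034894227110041774 yaw err deg 0.02408925364731153 F [-8.77189009 -0.08790876  6.87840914] w 0.0007691403807120079
```

The plate is against its stop: the force rose to 9 N with no more travel. I'll retreat and check.

```bash
python3 -m pendant '[{"dx":0.2,"dy":0,"dz":0,"roll":0},{"dx":0.5,"dy":0,"dz":0,"roll":0},{"dx":0.8,"dy":0,"dz":0,"roll":0},{"dx":0.8,"dy":0,"dz":0,"roll":0},{"dx":0.8,"dy":0,"dz":0,"roll":0},{"dx":0.5,"dy":0,"dz":-0.3,"roll":0},{"dx":0.2,"dy":0,"dz":-0.7,"roll":0},{"dx":0,"dy":0,"dz":-0.7,"roll":0},{"dx":0,"dy":0,"dz":-0.4,"roll":0},{"dx":0,"dy":0,"dz":0,"roll":0}]'; python3 w.py; python3 pl.py s14; python3 look.py s15
```

```text
t: 18.6
tcp_pos: [0.4921, -0.0572, 0.1214]
eef_rot: [-3.14, 0.008, -2.981]
contact_force: [-0.9, 0.3, -0.0]
width: 0.0
t 18.6 press x,y,z -0.23613657938375782 -0.0016065695934245894 0.12140672271571261 yaw err deg 0.05259490250068488 F [-0.90859577  0.25960548 -0.01586721] w 3.0632671021896306e-06
plate 31 [[-0.079, -0.033, 0.054], [-0.076, 0.032, 0.086], [-0.071, 0.036, 0.093]]
bar pts 317 [0.0049496  0.00530895 0.31794572]
high pts [0.00506457 0.02373328 0.31993412] angle 91.56869753378794
```

View pics/s15c.png

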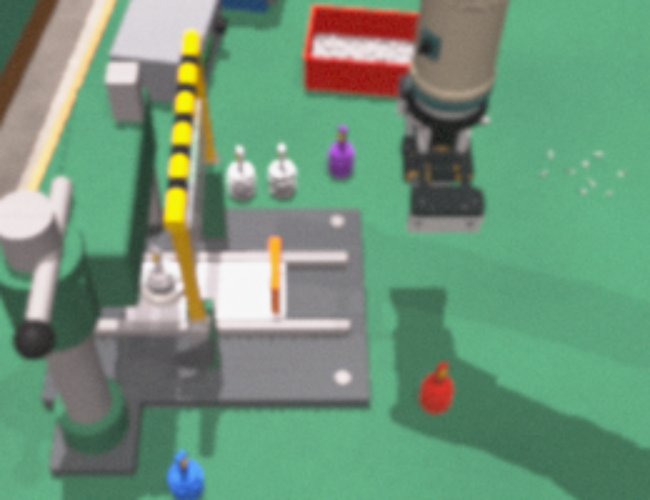

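The plate is home at (276,275), the bulb stands upright in its nest at (160,278) under the ram, the guard is up, and the robot is clear. Handing in.

```bash
python3 -c "
from station import *
print(finish_job())"
```

```text
the job is handed in; nothing more can be done
None
```

The guard is fully raised and staying up by itself, and the shuttle is pushed fully home with its bulb standing under the ram. I handed the job in at about 19 s of the 51 s allowed.

**Final checks:**
- **Guard:** the bar measured about 91.6–91.8° from level, against 92° at the upper stop, and was still there after the fingers moved away.
- **Shuttle:** the plate centre measured press x ≈ −76 mm, against −75 mm when home. At the stop the push force rose to about 9 N with no further travel.
- **Bulb and surroundings:** the last picture shows the bulb upright in its nest. The spare bulbs, the look-alikes and the bin stand where they did. The driver, punch and spool were not in that picture and I did not check them at the end. The arm is well clear and touching nothing.

**What went wrong on the way:**
- **Fingertip height:** the fingertips were about 30 mm above the reported TCP, not 11 mm below it as given. I found this from the wrist camera's depth after the second failed try.
- **Two failed tries at the bar:** on the first the fingers passed above it. On the second the bar slipped off at about 45° or a little higher and fell shut.
- **Contact force:** the second try began with the fingers jammed against the bar, with the wrist force reaching about 67 N (limit 120 N). I believe the fingers took that load rather than the gripper's body, whose limit is 40 N, but I did not check it separately.

The shuttle was not moved until the guard was up.

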